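# Reset three tripped breakers in order

## Robot

A 6-joint arm with a two-finger parallel gripper is mounted at the origin on a cart in front of the work surface, level with it; the furniture and walls round the work are solid. World frame = base frame: x ahead of the robot, y to its left, z up, the work surface at z = 0. Lengths are in m, angles in degrees, forces in N, time in s.
With the tool pointing down it reaches from about 0.375 to 0.9 m from the base axis. Payload 3.1 kg.
Tool frame: the origin (TCP) lies at the very end of the fingers, on their centre line; the grasp point (between the pads) lies 19 mm behind it; x points along the fingers, z is the direction in which the jaws open and shut, and the axes are right-handed (so a half turn about x gives the same grasp; the last joint's range is limited). The gripper opens to 87 mm and grips with 3 to 60 N. Pads are 19 mm wide; open, the fingers measure 117 mm over their backs; the gripper's body (75 mm by 190 mm) begins 51 mm behind the grasp point.
Start: joints at [54.23, 30.224, 82.088, -0, 67.689, -10.227], TCP at [0.269, 0.564, 0.186] pointing down, gripper open.
Joint ranges: [-176.69, 176.69], [-43.24, 126.21], [12.49, 139.97], [-82, 262], [0, 151.66], [-163.58, 163.58]. Speed limits (degrees/s): [159.86, 159.86, 180, 180, 180, 180].

## Interface

Orientations are given as a 3x3 rotation matrix whose columns are the frame's x, y, z axes.
In Python, from rig import bot gives the robot as it stands.
- The arm moves only by the tool send_rows, never from a script. Its arguments are lists of equal length, an entry for each row: "fingers": the opening, from 0 (shut) to 1 (fully open); "dp": the shift along the world's x, y, z in mm, a list of three; "turn": the turn, a rotation vector about the world's x, y, z in rad, a list of three. In form: {"fingers": [fingers, ...], "dp": [[tx, ty, tz], ...], "turn": [[rx, ry, rz], ...]}. A call has 1 to 10 rows; each row is the pose to reach, as a shift and turn from the pose measured when the call began; what a row does not reach only later rows make up. A row lasts 1/12 s, in which the tool goes at most 41.7 mm and 7.16 degrees, less where a joint would pass 70% of its speed; a pose out of reach is approached as far as the arm can. A call with a gripper value outside its range is refused whole. The fingers move at their own pace and stop on an object; the grip force is fixed at half the most. Time passes only in rows, so rows that repeat a pose let the fingers close. It gives the time, the measured TCP pose, the force and the opening at its end, in the units of the state.
- bot.read_state(): the state, without advancing time (a new reading comes with each control period).
- bot.capture(name): name is "scene" or "top" or "wrist"; returns a dict with "img" (480x640x3 uint8, blue, green, red), "z_map" (480x640 float32, m along the optical axis (not along the pixel's ray), 0 where there is no reading), "mtx" (3x3 intrinsics, pixels), "origin" and "orientation" of the camera in the world; the wrist camera has in their place "hand_eye" (4x4, takes a point from camera to tool coordinates, whose origin is the TCP and whose axes are the tool frame's). Camera axes: x right, y up, looking along -z (the intrinsics and any distortion apply to the point x, -y, -z); pixel columns grow to the right and rows downward; lengths in m; the calibration is good to about 2 mm. The wrist camera is an equidistant fisheye: a pixel r from the principal point sees the ray r / f radians off the axis. A picture is of the moment at which its call begins: read the wrist's pose just before it.
- bot.hand_in(): hands the job in, once; it reports no verdict.
The state is a dict: "time_s": time; "joint_positions": joint angles; "qvel": joint speeds; "tau": joint torques, N m; "position": TCP position; "tcp_rot": TCP orientation; "force": force on the tool from outside, world axes, zero at the start; "moment": the same for the moment, N m; "opening": opening from 0.0 (shut) to 1.0 (fully open).
Only numpy, scipy, OpenCV 4.12 (cv2) and the standard library are available. Lean on these libraries where they do the work, as an engineer would, in place of code of your own. Each camera call takes 0.05 s, during which the arm holds its last target.

## Task

Three loose breaker boxes on the bench have tripped, so their push-to-reset buttons stand out. Reset them in feed order, pressing each button lightly straight down with the fingertips until it is fully in and stays there: first the round button (main feed), then the square one (instruments), last the long bar-shaped one (lamps). Only touch the buttons: do not lift, tip or shove the boxes, press hard, or disturb the things standing around.

Things in the scene. Friction and masses are not known exactly. Their poses are not given: they have to be found in the camera images.
- round_top (a point): Centre of the upper face of the round button: a round cap 36 mm across, 6 mm thick, flat, black, on a 12 mm white stem in the middle of its breaker box. z up. 62 to 65 mm above the bench while tripped, 55 mm when fully in. The cap is sprung on the stem: past the stem's end stop it gives up to 5 mm more (3 N rising to 10 N), then is hard; it springs back when let go.
- round_button (a joint): How far the stem of the round button is pressed in, m: 0 = right out, 0.010 = fully in (end stop). Tripped buttons start at 0 to 0.003. It moves straight down against about 2.5 N of friction, without a spring, and stays where it is left.
- breaker_round: The loose grey breaker box with the round button, 56 x 56 mm, lid 40 mm high, about 0.6 kg, standing on the bench; origin at the centre of its underside, z up, two terminals on its +x side.
- square_top (a point): Centre of the upper face of the square button: a square cap 34 x 34 mm, 6 mm thick, flat, black, on a 12 mm white stem in the middle of its breaker box. z up. 62 to 65 mm above the bench while tripped, 55 mm when fully in. The cap is sprung on the stem: past the stem's end stop it gives up to 5 mm more (3 N rising to 10 N), then is hard; it springs back when let go.
- square_button (a joint): How far the stem of the square button is pressed in, m: 0 = right out, 0.010 = fully in (end stop). Tripped buttons start at 0 to 0.003. It moves straight down against about 2.5 N of friction, without a spring, and stays where it is left.
- breaker_square: The loose grey breaker box with the square button, 56 x 56 mm, lid 40 mm high, about 0.6 kg, standing on the bench; origin at the centre of its underside, z up, two terminals on its +x side.
- bar_top (a point): Centre of the upper face of the bar button: a long bar-shaped cap, 16 mm along x by 50 mm along y of its box, 6 mm thick, flat, black, on a 12 mm white stem in the middle of its breaker box. z up. 62 to 65 mm above the bench while tripped, 55 mm when fully in. The cap is sprung on the stem: past the stem's end stop it gives up to 5 mm more (3 N rising to 10 N), then is hard; it springs back when let go.
- bar_button (a joint): How far the stem of the bar button is pressed in, m: 0 = right out, 0.010 = fully in (end stop). Tripped buttons start at 0 to 0.003. It moves straight down against about 2.5 N of friction, without a spring, and stays where it is left.
- breaker_bar: The loose grey breaker box with the bar button, 56 x 56 mm, lid 40 mm high, about 0.6 kg, standing on the bench; origin at the centre of its underside, z up, two terminals on its +x side.
- flux_tin: Bystander: round yellowish tin, 52 mm across, 22 mm high, loose; origin at the centre of its underside.
- tape_roll: Bystander: black roll of tape lying flat, 61 mm across, 19 mm high, loose; origin at the centre of its underside.
- fuse_box: Bystander: small box with a pale lid, 31 x 47 mm, 19 mm high, loose; origin at the centre of its underside.
- battery: Bystander: square battery standing upright, 18 x 27 mm, 48 mm high, loose; origin at the centre of its underside.

How it is judged:
By the outcome, as a careful person would: the job done as asked, in the order asked, and still so for the second after the job is handed in, with the robot touching nothing.
It also fails if it takes over 54 s, if anything falls off the work surface, if the arm or the gripper's body presses on something with over 40 N, if the wrist force passes 120 N, or if a joint passes its speed limit or range.

## Working session

There is one attempt and no reset: what is moved stays moved. The work goes in short steps, Python scripts to look and compute and a tool call to move; the robot and the scene stay as the last step left them, time stands still between calls to the robot, and variables do not carry over. Pictures are saved under pics/ and viewed, and the job is handed in when it is done.

Besides the shell and the picture viewer there is one more tool, called after "Emit:" as name(argument=value, ...), one argument or row to a line, values as JSON. send_rows: Moves the arm, as the interface text tells. Its arguments: {"type":"object","properties":{"fingers":{"type":"array","items":{"type":"number"}},"dp":{"type":"array","items":{"type":"array","items":{"type":"number"}}},"turn":{"type":"array","items":{"type":"array","items":{"type":"number"}}}},"required":["fingers","dp","turn"]}

```bash
mkdir -p pics; ls; python3 - <<'E'
from rig import bot
import cv2
s=bot.read_state(); print({k:s[k] for k in ('time_s','position','tcp_rot','force','opening')})
for n in ("scene","top"):
    c=bot.capture(n); cv2.imwrite(f"pics/{n}0.png",c["img"]); print(n,c["mtx"],c["origin"],c["orientation"],(c["z_map"]>0).mean())
E
```

```text
pics
{'time_s': 0.0, 'position': array([0.26896522, 0.56325813, 0.18498402]), 'tcp_rot': array([[-1.24610098e-03, -9.02296189e-01,  4.31114873e-01],
       [-1.79644146e-03,  4.31116532e-01,  9.02294469e-01],
       [-9.99997610e-01,  3.49877392e-04, -2.15813702e-03]]), 'force': array([ 0.65678427, -0.80128279, -0.6983433 ]), 'opening': 1.0015119539604738}
scene [[510.4388853    0.         325.12130054]
 [  0.         510.4388853  248.64629072]
 [  0.           0.           1.        ]] [ 0.20878022 -0.44442729  0.71217607] [[ 0.83070927  0.42167441 -0.36347325]
 [-0.55655181  0.61365157 -0.56007306]
 [-0.01312254  0.66754958  0.7444497 ]] 0.9958951822916666
top [[567.00615053   0.         312.95191905]
 [  0.         567.00615053 246.5804869 ]
 [  0.           0.           1.        ]] [0.42920165 0.03065525 1.26021417] [[ 0.01481159  0.99614499 -0.0864626 ]
 [-0.99979256  0.01596374  0.01264927]
 [ 0.01398077  0.0862573   0.99617479]] 0.995888671875
```

View pics/scene0.png

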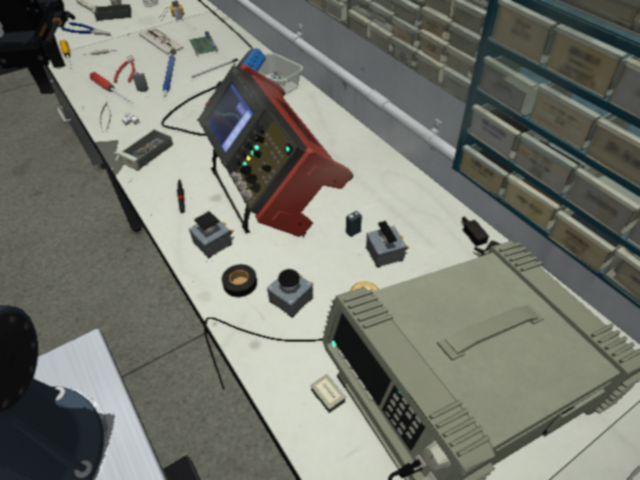

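View pics/top0.png

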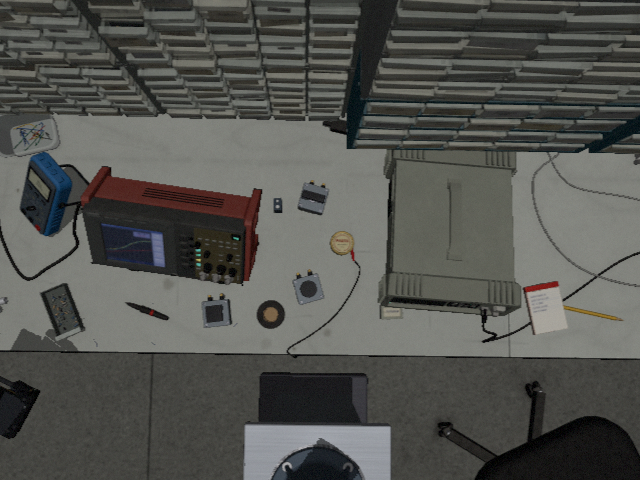

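The scene view shows the boxes at about (211,232) square, (290,290) round and (386,243) bar. In the top view they are at (216,312), (308,288) and (313,198). Next I'll measure them.

```bash
cat > h.py <<'E'
import numpy as np, cv2
from rig import bot
def cloud(c):
    K=c["mtx"];z=c["z_map"].astype(float);v,u=np.mgrid[:480,:640]
    p=np.stack([(u-K[0,2])/K[0,0]*z,-(v-K[1,2])/K[1,1]*z,-z],-1)
    return p@np.array(c["orientation"]).T+np.array(c["origin"])
E
python3 - <<'E'
from h import *
for n,cs in (("top",dict(sq=(216,312),ro=(308,288),ba=(313,198))),("scene",dict(sq=(211,232),ro=(290,290),ba=(386,243)))):
    c=bot.capture(n);P=cloud(c)
    tiles=[]
    for k,(u,v) in cs.items():
        w=32
        sub=P[v-w:v+w,u-w:u+w].reshape(-1,3); g=c["img"][v-w:v+w,u-w:u+w].reshape(-1,3).max(1)
        bench=np.median(sub[np.abs(sub[:,2])<.012][:,2])
        cap=sub[(sub[:,2]>bench+.055)&(sub[:,2]<.075)]
        lid=sub[(sub[:,2]>bench+.034)&(sub[:,2]<bench+.046)]
        def rect(q):
            r=cv2.minAreaRect((q[:,:2]*1000).astype(np.float32)); return np.round(r[0],1),np.round(r[1],1),round(r[2],1)
        print(n,k,"bench %.4f capz %.4f"%(bench,np.median(cap[:,2])),len(cap),rect(cap),"mean",cap[:,:2].mean(0).round(4),"lid",rect(lid),np.median(lid[:,2]).round(4))
        tiles.append(cv2.resize(c["img"][v-w:v+w,u-w:u+w],(260,260),interpolation=cv2.INTER_CUBIC))
    cv2.imwrite(f"pics/{n}_crop.png",np.hstack(tiles))
E
```

```text
top sq bench 0.0004 capz 0.0650 266 (array([389.8, 222.1]), array([33.7, 34.6]), 7.2) mean [0.3898 0.2222] lid (array([389.8, 222.4]), array([55.9, 56.6]), 8.0) 0.0401
top ro bench 0.0004 capz 0.0642 220 (array([444.4,  24.6]), array([31.6, 33.7]), 1.1) mean [0.4443 0.0253] lid (array([444.5,  25.4]), array([55.8, 55.7]), 16.7) 0.0403
top ba bench 0.0004 capz 0.0628 176 (array([642.5,  17.9]), array([49.8, 16.7]), 76.2) mean [0.6422 0.0177] lid (array([643.5,  35.4]), array([96.3, 62.5]), 85.0) 0.0404
scene sq bench -0.0001 capz 0.0643 284 (array([388. , 223.5]), array([34. , 36.6]), 8.0) mean [0.3875 0.2216] lid (array([388., 223.]), array([55.8, 57.5]), 8.3) 0.0396
scene ro bench -0.0003 capz 0.0633 317 (array([441.7,  26.3]), array([34.5, 35.4]), 45.6) mean [0.442  0.0251] lid (array([442.7,  26.4]), array([56.9, 57.3]), 16.8) 0.0394
scene ba bench -0.0003 capz 0.0616 215 (array([640.6,  19.1]), array([52.7, 16.7]), 75.6) mean [0.6397 0.0176] lid (array([643.6,  46.6]), array([118.4,  61.1]), 82.4) 0.0395
```

```bash
python3 -c "
import cv2,numpy as np
cv2.imwrite('pics/crops.png',np.vstack([cv2.imread('pics/top_crop.png'),cv2.imread('pics/scene_crop.png')]))"
```

```text
(no output)
```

View pics/crops.png

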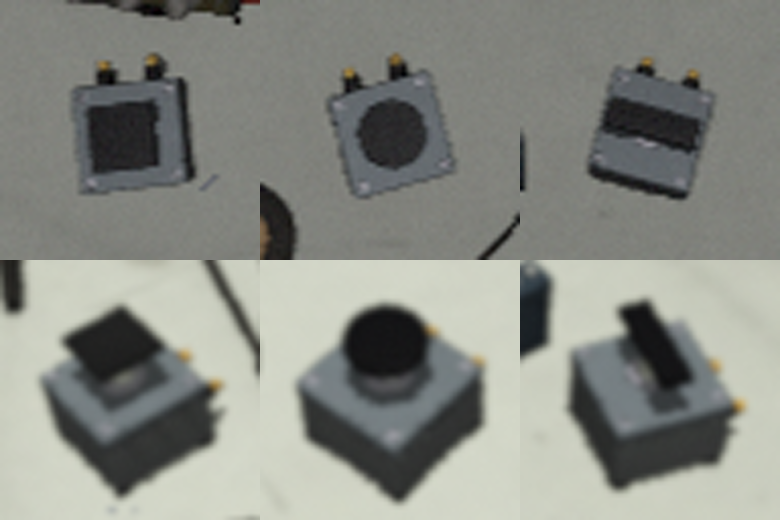

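The crops confirm which button is which, and the lid and cap sizes match the spec. Next I'll check the clearance around the gripper body.

```bash
python3 - <<'E'
from h import *
P=np.vstack([cloud(bot.capture(n)).reshape(-1,3) for n in("top","scene")])
for k,(x,y) in dict(ro=(.443,.0252),sq=(.389,.222),ba=(.6415,.018)).items():
    for a in (0,30,60,75,90,105):
        t=np.deg2rad(a);d=P[:,:2]-[x,y];j=d@[np.cos(t),np.sin(t)];o=d@[-np.sin(t),np.cos(t)]
        m=(abs(j)<.115)&(abs(o)<.06)&(np.hypot(*d.T)>.03)
        print(k,a,"maxz body footprint %.3f"%np.percentile(P[m,2],99.9), "n>.1",(P[m,2]>.1).sum())
# max heights in the region of the path
m=(P[:,0]>.2)&(P[:,0]<.5)&(P[:,1]>-.2)&(P[:,1]<.6);print(P[m,2].max())
m=(P[:,0]>.2)&(P[:,0]<.72)&(P[:,1]>-.12)&(P[:,1]<.12);print(P[m,2].max())
m=(P[:,2]>.12)&(P[:,0]>.3)&(P[:,0]<.7)&(P[:,1]>.0)&(P[:,1]<.4);print(P[m].min(0),P[m].max(0))
m=(P[:,2]>.1)&(P[:,0]>.3)&(P[:,0]<.8)&(P[:,1]>-.4)&(P[:,1]<0);print(P[m].min(0),P[m].max(0))
s=bot.read_state();print(s["time_s"])
E
```

```text
ro 0 maxz body footprint 0.043 n>.1 0
ro 30 maxz body footprint 0.043 n>.1 0
ro 60 maxz body footprint 0.043 n>.1 0
ro 75 maxz body footprint 0.043 n>.1 0
ro 90 maxz body footprint 0.044 n>.1 0
ro 105 maxz body footprint 0.094 n>.1 0
sq 0 maxz body footprint 0.166 n>.1 3057
sq 30 maxz body footprint 0.166 n>.1 1860
sq 60 maxz body footprint 0.133 n>.1 682
sq 75 maxz body footprint 0.111 n>.1 106
sq 90 maxz body footprint 0.044 n>.1 6
sq 105 maxz body footprint 0.127 n>.1 362
ba 0 maxz body footprint 0.729 n>.1 16805
ba 30 maxz body footprint 0.713 n>.1 13472
ba 60 maxz body footprint 0.713 n>.1 6737
ba 75 maxz body footprint 0.713 n>.1 1604
ba 90 maxz body footprint 0.740 n>.1 1914
ba 105 maxz body footprint 0.757 n>.1 10476
1.2602141669761706
1.2602141669761706
[0.42920165 0.03065525 0.12000548] [0.65956349 0.39999578 1.26021417]
[ 0.35750434 -0.39998135  0.10000103] [ 7.99918955e-01 -5.00316642e-05  7.62035567e-01]
0.3
```

```bash
python3 - <<'E'
from h import *
L=[]
for n in("top","scene"):
    c=bot.capture(n);L.append(cloud(c)[c["z_map"]>0])
P=np.vstack(L)
print("height grid (max z, cm) rows x .30-.85, cols y .40..-.25")
ys=np.arange(.42,-.26,-.04)
print("      "+" ".join("%4d"%round(y*100) for y in ys))
for x in np.arange(.30,.86,.04):
    r=[]
    for y in ys:
        m=(abs(P[:,0]-x)<.02)&(abs(P[:,1]-y)<.02)
        r.append("%4d"%round(100*P[m,2].max()) if m.sum() else "   .")
    print("%.2f  "%x+" ".join(r))
E
```

```text
height grid (max z, cm) rows x .30-.85, cols y .40..-.25
        42   38   34   30   26   22   18   14   10    6    2   -2   -6  -10  -14  -18  -22
0.30     1    1    1    1    1    1    1    1    1    1    1    1    1    1    1    1    1
0.34     1    1    1    1    4    4    1    1    2    1    1    1    1    1    1    1    1
0.38     2    2    2    1    6    7    4    3    3    2    1    1    1    1    3    3    1
0.42     2    2    1    1    6    7    4    3    2    6    7    5    1   17   20   20   19
0.46    11   11   12   12   13   15   15   13    1    7    7    4    1   18   20   20   19
0.50    15   15   16   16   18   18   18   18    1    2    3    1    1    1   18   17   17
0.54    19   19   20   20   20   20   20   20    1    1    1    3    3    1   17   17   16
0.58    21   21   21   21   20   20   19   20    1    1    1    2    3    1   16   15   16
0.62    19   19   18   18   17   17   16   17    5    6    7    7    1    1   15   15   15
0.66    16   15   14   14   14    1    1   13    1    7    7    7    1    1   14   14   14
0.70    13    1   71   71   65   68   68   71   71    1    3   46   76   76   76   76   76
0.74    60   68   71   71   70   70   70   71   71   71   71   71   72   45   48   31   46
0.78     1    1   31    1    1    1    1   32    1   31    1   64   65   36   44   35   37
0.82    11   11   12   12   11   11   11   12   12   12    1    3   42   41   42   41   35
0.86    20   20   20   20   20   20   20   20   20   12    6    6    6    6    6    6    6
```

```bash
python3 - <<'E'
from h import *
L=[]
for n in("top","scene"):
    c=bot.capture(n);L.append(cloud(c)[c["z_map"]>0])
P=np.vstack(L)
m=(P[:,1]>-.08)&(P[:,1]<.12)
for x in np.arange(.66,.9,.02):
    q=P[m&(abs(P[:,0]-x)<.01)&(P[:,2]>.08),2]
    print("%.2f"%x,len(q),q.min().round(3) if len(q) else None)
q=P[(P[:,2]>.1)&(P[:,2]<.25)&(P[:,0]>.5)&(P[:,0]<.68)]
for x in (.52,.56,.6,.64):
    s=q[abs(q[:,0]-x)<.02]; print(x,"left scope edge",s[s[:,1]>.02][:,1].min(),"right",s[s[:,1]<0][:,1].max())
x=P[(P[:,1]>.1)&(P[:,1]<.34)&(P[:,2]>.08)&(P[:,2]<.3)];print("scope front min x",np.percentile(x[:,0],[0,.5,2]))
# wrist camera location
w=bot.capture("wrist");print(w["hand_eye"]);cv2.imwrite("pics/w0.png",w["img"])
E
```

```text
0.66 0 None
0.68 0 None
0.70 8680 0.211
0.72 12644 0.21
0.74 9631 0.219
0.76 539 0.215
0.78 301 0.216
0.80 157 0.345
0.82 17 0.102
0.84 275 0.092
0.86 642 0.102
0.88 0 None
0.52 left scope edge 0.13790093299619655 right -0.1343039071184295
0.56 left scope edge 0.12904221048880293 right -0.13763418167030805
0.6 left scope edge 0.12717739151557328 right -0.13895779966009414
0.64 left scope edge 0.12374630134668696 right -0.14126487744045643
scope front min x [0.44642982 0.45461002 0.4612794 ]
[[ 3.59836669e-04  2.60662447e-01 -9.65429935e-01 -1.98621794e-01]
 [-3.17801020e-04  9.65429978e-01  2.60662340e-01  6.97341228e-02]
 [ 9.99999885e-01  2.13018750e-04  4.30235900e-04  7.89218315e-04]
 [ 0.00000000e+00  0.00000000e+00  0.00000000e+00  1.00000000e+00]]
```

View pics/w0.png

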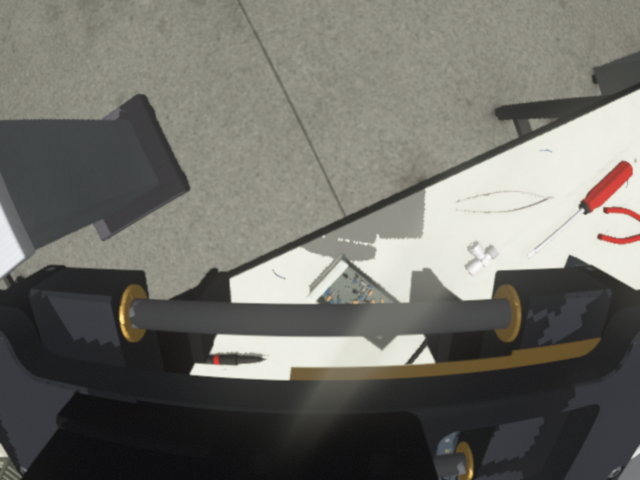

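The wrist view shows only the gripper mechanism and the bench, nothing near the fingers. Before the bar press I need the shelf face position by height.

```bash
python3 - <<'E'
from h import *
for n in("top","scene"):
    c=bot.capture(n);P=cloud(c)[c["z_map"]>0]
    m=(P[:,1]>-.1)&(P[:,1]<.15)&(P[:,0]>.55)&(P[:,0]<1)
    for z in np.arange(.1,.75,.05):
        q=P[m&(abs(P[:,2]-z)<.025)]; print(n,"%.2f"%z,len(q),np.percentile(q[:,0],[0,1,5]).round(3) if len(q) else None)
E
```

```text
top 0.10 66 [0.551 0.552 0.557]
top 0.15 317 [0.55  0.552 0.559]
top 0.20 230 [0.55  0.551 0.552]
top 0.25 336 [0.7   0.7   0.701]
top 0.30 605 [0.703 0.705 0.706]
top 0.35 1537 [0.701 0.702 0.705]
top 0.40 1805 [0.701 0.702 0.705]
top 0.45 2321 [0.701 0.703 0.706]
top 0.50 2282 [0.699 0.7   0.701]
top 0.55 2963 [0.699 0.7   0.703]
top 0.60 4453 [0.697 0.699 0.701]
top 0.65 3753 [0.698 0.7   0.701]
top 0.70 4337 [0.7   0.701 0.702]
scene 0.10 1144 [0.55  0.552 0.561]
scene 0.15 1402 [0.55  0.551 0.555]
scene 0.20 777 [0.55  0.551 0.554]
scene 0.25 1060 [0.698 0.699 0.701]
scene 0.30 2428 [0.7   0.703 0.704]
scene 0.35 4310 [0.699 0.7   0.703]
scene 0.40 4374 [0.698 0.7   0.703]
scene 0.45 2185 [0.699 0.701 0.702]
scene 0.50 44 [0.703 0.704 0.704]
scene 0.55 0 None
scene 0.60 0 None
scene 0.65 0 None
scene 0.70 0 None
```

Shelf face: x=0.70 above z≈0.21. I'll press the bar with the tool leaning back about 15°, which keeps the wrist off the shelf. First I move to the round button with the fingers shut and the current yaw.

Emit:
send_rows(
  fingers=[0,0,0,0,0,0,0,0,0,0],
  dp=[
    [0,0,40],
    [5,-10,70],
    [15,-45,75],
    [25,-80,75],
    [37,-115,75],
    [48,-150,75],
    [60,-186,75],
    [71,-221,75],
    [83,-256,75],
    [94,-291,75],
  ],
  turn=[
    [0,0,0],
    [0,0,0],
    [0,0,0],
    [0,0,0],
    [0,0,0],
    [0,0,0],
    [0,0,0],
    [0,0,0],
    [0,0,0],
    [0,0,0],
  ],
)

```text
time_s: 1.48
position: [0.3638, 0.2713, 0.2613]
tcp_rot: [[0.001, -0.902, 0.431], [0.0, 0.431, 0.902], [-1.0, -0.001, 0.001]]
force: [0.0, -0.1, -0.9]
opening: 0.319
```

Emit:
send_rows(
  fingers=[0,0,0,0,0,0,0,0,0,0],
  dp=[
    [11,-35,0],
    [22,-70,0],
    [33,-105,0],
    [44,-140,0],
    [55,-175,0],
    [67,-210,0],
    [79,-246,-20],
    [79,-246,-60],
    [79,-246,-100],
    [79,-246,-140],
  ],
  turn=[
    [0,0,0],
    [0,0,0],
    [0,0,0],
    [0,0,0],
    [0,0,0],
    [0,0,0],
    [0,0,0],
    [0,0,0],
    [0,0,0],
    [0,0,0],
  ],
)

```text
time_s: 2.32
position: [0.4439, 0.0241, 0.1207]
tcp_rot: [[0.004, -0.901, 0.433], [-0.0, 0.433, 0.901], [-1.0, -0.004, 0.002]]
force: [0.5, 0.8, -0.4]
opening: 0.008
```

Emit:
send_rows(
  fingers=[0,0,0],
  dp=[
    [0,0,0],
    [0,0,0],
    [0,0,0],
  ],
  turn=[
    [0,0,0],
    [0,0,0],
    [0,0,0],
  ],
)

```text
time_s: 2.57
position: [0.4453, 0.0239, 0.1221]
tcp_rot: [[0.007, -0.901, 0.433], [-0.001, 0.433, 0.901], [-1.0, -0.007, 0.002]]
force: [0.2, -0.9, 0.4]
opening: 0.009
```

```bash
python3 - <<'E'
from h import *
s=bot.read_state();print(s["time_s"],s["position"],s["force"],s["opening"])
c=bot.capture("scene");cv2.imwrite("pics/s1.png",cv2.resize(c["img"][180:340,200:400],(750,600),interpolation=cv2.INTER_CUBIC))
E
```

```text
2.5667 [0.44533061 0.02387165 0.12214682] [ 0.20871118 -0.87547378  0.36026409] 0.008793062054776172
```

View pics/s1.png

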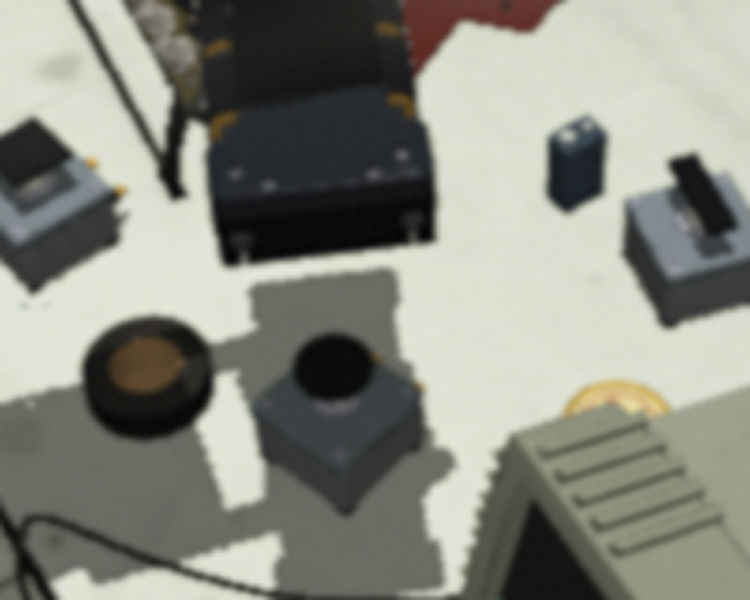

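```bash
python3 - <<'E'
from h import *
s=bot.read_state();c=bot.capture("scene");R=np.array(c["orientation"]);o=np.array(c["origin"]);K=c["mtx"]
T=np.array(s["tcp_rot"]);p=np.array(s["position"])
for d in (0,.035,.07,.1,.15):
    q=R.T@(p-T[:,0]*d-o); u=K[0,0]*q[0]/-q[2]+K[0,2];v=K[1,1]*-q[1]/-q[2]+K[1,2]
    print(d,u.round(1),v.round(1),"crop",((u-200)*3.75).round(),((v-180)*3.75).round(), "expdepth",-q[2].round(3),"seen",c["z_map"][int(v),int(u)])
im=c["img"].copy()
cv2.imwrite("pics/s2.png",im)
cv2.imwrite("pics/t2.png",bot.capture("top")["img"][100:400,180:480])
E
```

```text
0 288.9 252.5 crop 333.0 272.0 expdepth 0.787 seen 0.9520099
0.035 287.2 237.0 crop 327.0 214.0 expdepth 0.761 seen 0.6263192
0.07 285.3 220.5 crop 320.0 152.0 expdepth 0.735 seen 0.62379104
0.1 283.6 205.3 crop 313.0 95.0 expdepth 0.712 seen 0.6426626
0.15 280.5 177.8 crop 302.0 -8.0 expdepth 0.675 seen 0.61298627
```

View pics/s2.png

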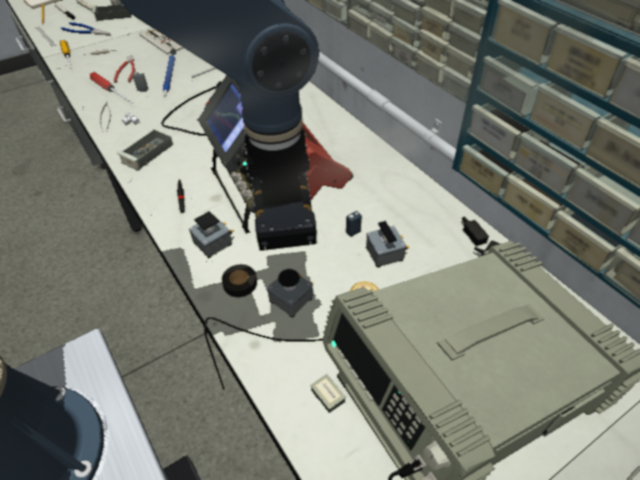

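View pics/t2.png

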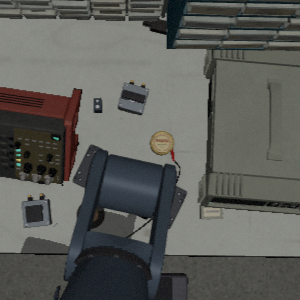

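The gripper's TCP projects in line above the round button, and the fingers are hidden behind the body. Descending to just above the cap.

Emit:
send_rows(
  fingers=[0,0,0,0,0,0],
  dp=[
    [-2,1,-15],
    [-2,1,-30],
    [-2,1,-42],
    [-2,1,-50],
    [-2,1,-53],
    [-2,1,-53],
  ],
  turn=[
    [0,0,0],
    [0,0,0],
    [0,0,0],
    [0,0,0],
    [0,0,0],
    [0,0,0],
  ],
)

```text
time_s: 3.22
position: [0.4445, 0.025, 0.0708]
tcp_rot: [[0.012, -0.902, 0.432], [-0.002, 0.432, 0.902], [-1.0, -0.011, 0.004]]
force: [1.0, 0.5, -0.6]
opening: 0.006
```

Emit:
send_rows(
  fingers=[0,0,0,0,0,0,0],
  dp=[
    [-1,0,-2],
    [-1,0,-4],
    [-1,0,-6],
    [-1,0,-7],
    [-1,0,-8],
    [-1,0,-9],
    [-1,0,-9],
  ],
  turn=[
    [0,0.01,0],
    [0,0.01,0],
    [0,0.01,0],
    [0,0.01,0],
    [0,0.01,0],
    [0,0.01,0],
    [0,0.01,0],
  ],
)

```text
time_s: 3.8
position: [0.4434, 0.025, 0.0617]
tcp_rot: [[0.001, -0.902, 0.432], [-0.002, 0.432, 0.902], [-1.0, -0.002, -0.001]]
force: [0.4, 0.5, 0.4]
opening: 0.008
```

Emit:
send_rows(
  fingers=[0,0,0,0,0],
  dp=[
    [0,0,-1],
    [0,0,-2],
    [0,0,-3],
    [0,0,-4],
    [0,0,-4],
  ],
  turn=[
    [0,0,0],
    [0,0,0],
    [0,0,0],
    [0,0,0],
    [0,0,0],
  ],
)

```text
time_s: 4.22
position: [0.4433, 0.025, 0.0575]
tcp_rot: [[0.001, -0.902, 0.432], [-0.002, 0.432, 0.902], [-1.0, -0.002, -0.001]]
force: [0.0, 0.2, -1.2]
opening: 0.005
```

Emit:
send_rows(
  fingers=[0,0,0],
  dp=[
    [0,0,-1],
    [0,0,-2],
    [0,0,-2],
  ],
  turn=[
    [0,0,0],
    [0,0,0],
    [0,0,0],
  ],
)

```text
time_s: 4.47
position: [0.4431, 0.025, 0.0553]
tcp_rot: [[0.001, -0.902, 0.432], [-0.002, 0.432, 0.902], [-1.0, -0.001, -0.001]]
force: [0.1, -0.9, 0.0]
opening: 0.005
```

No clear force so far. I'll check the cap height in the scene view.

```bash
cat >> h.py <<'E'
def caps():
    for n in("top","scene"):
        c=bot.capture(n);P=cloud(c)[c["z_map"]>0]
        for k,(x,y) in dict(ro=(.4425,.0254),sq=(.389,.222),ba=(.641,.018)).items():
            d=np.hypot(P[:,0]-x,P[:,1]-y)
            cap=P[(d<.024)&(P[:,2]>.048)&(P[:,2]<.08)];lid=P[(d<.04)&(abs(P[:,2]-.04)<.003)]
            if len(cap)>5 and len(lid)>5: print(n,k,len(cap),"cap-lid %.2f mm"%(1e3*(np.median(cap[:,2])-np.median(lid[:,2]))),"cap z pct",np.percentile(cap[:,2],[5,25,50,75,95]).round(4),cap[:,:2].mean(0).round(4),"lid ctr",lid[:,:2].mean(0).round(4))
            else: print(n,k,"hidden",len(cap),len(lid))
E
python3 - <<'E'
from h import *
print(bot.read_state()["force"],bot.read_state()["moment"])
caps()
c=bot.capture("scene");cv2.imwrite("pics/s3.png",cv2.resize(c["img"][200:330,220:360],(700,650)[:2] if 0 else (646,600),interpolation=cv2.INTER_CUBIC))
E
```

```text
[ 0.12158893 -0.8934918   0.02560688] [ 0.04780699  0.05587509 -0.03447728]
top ro hidden 0 0
top sq 266 cap-lid 24.96 mm cap z pct [0.0611 0.0635 0.0652 0.0667 0.0691] [0.3899 0.2222] lid ctr [0.3905 0.2198]
top ba 166 cap-lid 22.43 mm cap z pct [0.0588 0.061  0.0625 0.0641 0.0663] [0.6422 0.0176] lid ctr [0.6399 0.0184]
scene ro 100 cap-lid 23.02 mm cap z pct [0.0592 0.0614 0.0625 0.0634 0.0647] [0.4374 0.0154] lid ctr [0.4382 0.0172]
scene sq 289 cap-lid 24.65 mm cap z pct [0.0607 0.0635 0.0644 0.0651 0.0663] [0.3876 0.2215] lid ctr [0.3845 0.215 ]
scene ba 200 cap-lid 22.20 mm cap z pct [0.0582 0.0606 0.0617 0.0626 0.0637] [0.6394 0.0168] lid ctr [0.6368 0.016 ]
```

View pics/s3.png

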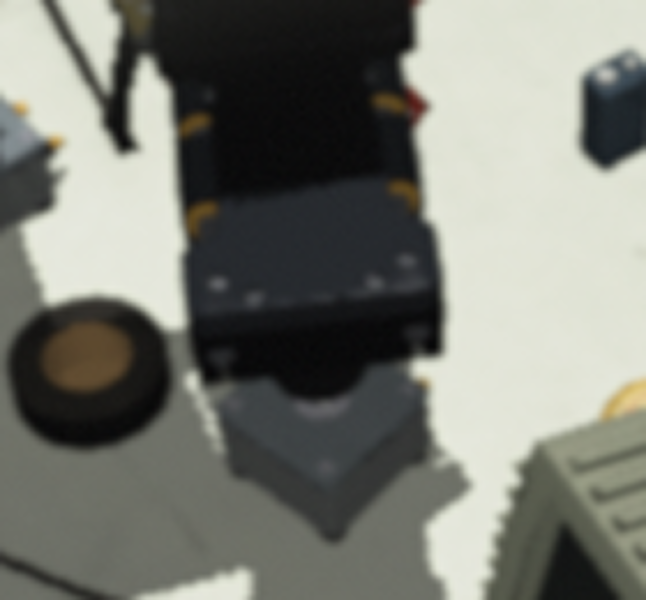

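```bash
python3 - <<'E'
from h import *
w=bot.capture("wrist");cv2.imwrite("pics/w3.png",w["img"]);print(w["mtx"],w["z_map"][::80,::80].round(3))
E
```

```text
[[371.64829954   0.         319.89011074]
 [  0.         371.64829954 234.70233783]
 [  0.           0.           1.        ]] [[0.204 0.29  0.394 0.513 0.859 0.219 0.217 0.211]
 [0.497 0.905 0.913 0.235 0.234 0.218 0.234 0.194]
 [0.956 0.247 0.248 0.251 0.251 0.23  0.247 0.226]
 [0.266 0.265 0.265 0.264 0.198 0.263 0.265 0.164]
 [0.059 0.083 0.082 0.075 0.083 0.076 0.083 0.085]
 [0.063 0.058 0.06  0.062 0.063 0.063 0.061 0.061]]
```

View pics/w3.png

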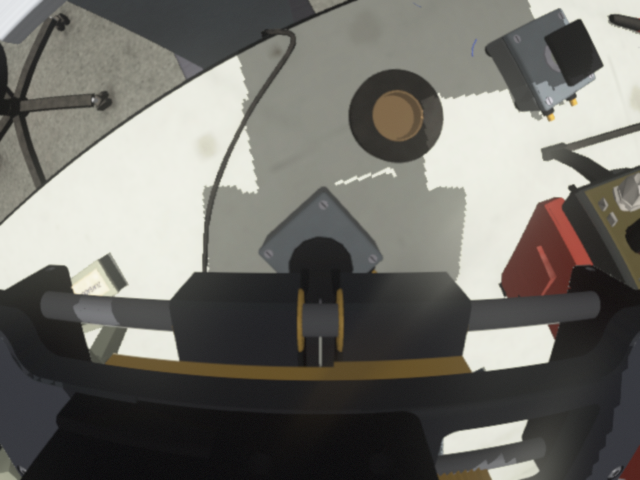

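The wrist view shows the shut fingers at (320,275), right over the cap at (320,255). I'll get heights from the wrist depth.

```bash
cat >> h.py <<'E'
def wcloud():
    s=bot.read_state();w=bot.capture("wrist");K=w["mtx"];v,u=np.mgrid[:480,:640]
    a=(u-K[0,2])/K[0,0];b=(v-K[1,2])/K[1,1];r=np.hypot(a,b)+1e-9;z=w["z_map"].astype(float)
    t=np.tan(np.minimum(r,1.5))/r*z
    p=np.stack([a*t,-b*t,-z],-1);H=w["hand_eye"]
    tool=p@H[:3,:3].T+H[:3,3]
    return tool@np.array(s["tcp_rot"]).T+np.array(s["position"]),tool,w
E
python3 - <<'E'
from h import *
P,T,w=wcloud()
for r in range(228,300,4): print(r,"world",(P[r,320]*1e3).round(1),"L",(P[r,306]*1e3).round(1),"tool",(T[r,306]*1e3).round(1), (T[r,335]*1e3).round(1))
print("lid",P[215,320],P[245,280])
E
```

```text
228 world [429.2  32.6  39.7] L [425.7  24.9  39. ] tool [16.5 15.8 -7.6] [15.9 15.9  9.7]
232 world [431.3  31.6  40.3] L [427.8  24.   39.7] tool [15.8 13.5 -7.6] [15.5 13.6  9.7]
236 world [428.6  32.9  60.1] L [430.1  22.8  39.4] tool [16.  11.  -7.6] [15.6 11.1  9.7]
240 world [429.8  32.3  63.2] L [427.5  24.9  59.3] tool [-3.8 14.2 -6.9] [-4.  14.2  8.9]
244 world [431.7  31.4  63.7] L [428.6  24.5  63.1] tool [-7.7 13.  -6.7] [-7.8 13.1  8.8]
248 world [433.7  30.4  63.6] L [430.3  23.8  64.5] tool [-9.1 11.2 -6.7] [-9.1 11.2  8.8]
252 world [435.7  29.5  63.8] L [432.5  22.6  63.6] tool [-8.2  8.7 -6.8] [-8.6  8.8  8.8]
256 world [437.8  28.5  63.8] L [434.6  21.6  63.5] tool [-8.   6.4 -6.8] [-198.6   69.7    0.8]
260 world [439.7  27.5  64.1] L [436.6  20.6  63.5] tool [-8.   4.1 -6.8] [-8.1  4.1  8.9]
264 world [442.2  26.4  62.9] L [438.4  19.8  64.4] tool [-9.   2.1 -6.8] [-7.3  1.5  9. ]
268 world [443.9  25.5  63.9] L [440.4  18.8  64.8] tool [-9.3 -0.1 -6.8] [-7.5 -0.8  9. ]
272 world [436.1  29.3  92.7] L [432.   24.2  96.7] tool [-41.2   9.7  -5.6] [-41.2   9.8   7.6]
276 world [435.8  29.5  98.7] L [431.7  24.6 102.8] tool [-47.3  10.2  -5.4] [-45.7   9.5   7.4]
280 world [436.8  29.  100.8] L [432.5  24.3 105.2] tool [-49.8   9.3  -5.3] [-50.7   9.7   7.2]
284 world [436.1  29.3 107.1] L [432.3  24.7 110.5] tool [-55.    9.6  -5.1] [-55.    9.6   7. ]
288 world [435.9  29.4 112. ] L [432.   25.  115.6] tool [-60.2  10.   -4.9] [-60.4  10.1   6.8]
292 world [435.9  29.4 116.2] L [433.1  24.5 117.1] tool [-61.6   8.9  -4.9] [-62.6   9.3   6.8]
296 world [437.8  28.5 115.3] L [433.4  24.5 120.2] tool [-64.8   8.6  -4.8] [-65.9   9.1   6.6]
lid [0.42210488 0.03595739 0.03948566] [0.4283191  0.0061354  0.03953209]
```

```bash
python3 - <<'E'
import cv2
from h import *
a=cv2.imread("pics/w3.png")[215:335,240:400];b=cv2.convertScaleAbs(cv2.resize(a,(800,600),interpolation=cv2.INTER_NEAREST),alpha=2.2,beta=20)
cv2.imwrite("pics/w3z.png",b)
P,T,w=wcloud()
np.set_printoptions(linewidth=200)
print("tool x at cols 296..344 step 4")
for r in range(262,300,2): print(r,T[r,290:352:4,0].__mul__(1e3).round(0).astype(int))
print("tool y");
for r in range(262,300,4): print(r,T[r,290:352:4,1].__mul__(1e3).round(0).astype(int))
E
```

```text
tool x at cols 296..344 step 4
262 [-8 -8 -8 -8 -8 -9 -8 -8 -7 -9 -8 -7 -8 -8 -9 -7]
264 [-8 -9 -9 -8 -8 -8 -9 -8 -8 -8 -7 -7 -8 -8 -8 -7]
266 [-8 -8 -8 -8 -8 -8 -9 -8 -8 -8 -8 -9 -9 -8 -7 -8]
268 [-8 -8 -8 -8 -8 -8 -9 -8 -8 -8 -9 -7 -9 -9 -8 -8]
270 [ -8  -9  -8 -39 -38  -9  -8  -6  -8  -7  -8 -38 -39  -8  -8  -9]
272 [ -9  -7  -7 -40 -42 -38 -38 -37 -37 -37 -38 -41 -41  -8  -8  -8]
274 [-113 -112 -113  -44  -44  -40  -40  -41  -41  -40  -39  -44  -43 -113 -112 -112]
276 [-114 -114 -114  -46  -46  -43  -42  -42  -42  -43  -42  -47  -47 -113 -114 -115]
278 [-116 -117 -116  -49  -47  -44  -45  -44  -44  -42  -44  -47  -49 -117 -116 -116]
280 [-115 -115 -116  -52  -49  -47  -47  -47  -47  -47  -48  -50  -50 -116 -116 -116]
282 [-118 -117 -118  -53  -53  -48  -49  -48  -48  -49  -49 -199  -52 -199 -117 -117]
284 [-119 -120 -120  -55  -55  -52  -53  -52  -53  -52  -52  -55  -55 -119 -119 -118]
286 [-120 -119 -118  -58  -57  -55  -54  -54  -55  -54  -54  -58  -58 -119 -120 -120]
288 [-122 -121 -120  -60  -60  -56  -56  -56  -55  -55  -57  -60  -59 -120 -121 -122]
290 [-123 -123 -119 -119 
[... 219 characters left out ...]
24 -124 -125]
296 [-125 -126 -123 -122  -63  -65  -64  -62  -62  -64  -63  -65 -122 -122 -125 -125]
298 [-127 -127 -123 -123  -66  -65  -65  -62  -64  -66  -66  -67 -122 -124 -128 -199]
tool y
262 [3 3 3 3 3 3 3 3 3 3 3 3 3 3 3 2]
266 [1 1 1 0 1 1 1 1 1 0 1 1 1 1 0 0]
270 [-2 -1 -2 10 10 -2 -2 -2 -2 -2 -2 10 10 -2 -2 -1]
274 [36 36 36 10 10  8  8  9  9  8  8 10 10 36 36 36]
278 [37 37 37 10  9  8  8  8  8  7  8  9 10 37 37 37]
282 [36 36 36 10 10  8  8  8  8  8  8 70  9 70 36 36]
286 [36 36 36 10 10  9  9  8  9  8  8 10 10 36 36 36]
290 [37 37 35 35  9  8  8  9  8  8  8 10 34 35 37 36]
294 [37 36 35 35  8  8  8  8  8  9  8  9 35 36 36 36]
298 [36 37 35 35  8  8  8  7  7  8  8  9 34 35 37 70]
```

View pics/w3z.png

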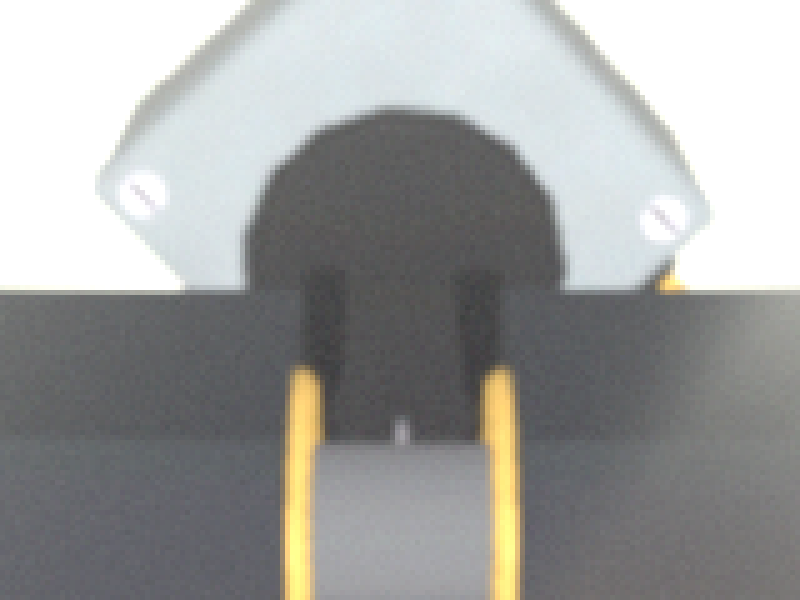

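```bash
python3 - <<'E'
from h import *
s=bot.read_state();print(s["position"],s["joint_positions"])
c=bot.capture("scene");P=cloud(c)
for u in (265,275,290,305,312):
    print(u,[(v,(P[v,u]*1e3).round().astype(int).tolist()) for v in range(252,288,4)])
Q=P[c["z_map"]>0];T=np.array(s["tcp_rot"]);L=(Q-s["position"])@T
m=(abs(L[:,1])<.08)&(abs(L[:,2])<.11)&(L[:,0]<-.015)&(L[:,0]>-.25)
h,e=np.histogram(L[m,0],bins=np.arange(-.25,0,.01));print(list(zip((e[:-1]*1e3).round(),h)))
E
```

```text
[0.44326032 0.02499109 0.05547948] [-11.18848736  30.12952342 114.39984259  -0.13733611  35.39318699
 -75.4731299 ]
265 [(252, [387, -23, 206]), (256, [384, -27, 203]), (260, [381, -34, 204]), (264, [377, -40, 203]), (268, [374, -46, 204]), (272, [373, -46, 196]), (276, [376, -38, 178]), (280, [375, -36, 168]), (284, [423, 84, -3])]
275 [(252, [400, -27, 201]), (256, [394, -37, 205]), (260, [391, -42, 204]), (264, [388, -46, 203]), (268, [386, -50, 200]), (272, [386, -48, 190]), (276, [388, -41, 172]), (280, [387, -43, 166]), (284, [424, 44, 38])]
290 [(252, [415, -41, 204]), (256, [411, -47, 204]), (260, [408, -52, 204]), (264, [404, -59, 204]), (268, [403, -59, 197]), (272, [404, -57, 187]), (276, [406, -52, 171]), (280, [440, 18, 65]), (284, [437, 13, 62])]
305 [(252, [431, -52, 205]), (256, [427, -58, 205]), (260, [423, -65, 206]), (264, [422, -67, 200]), (268, [423, -65, 190]), (272, [425, -61, 176]), (276, [424, -61, 168]), (280, [470, 22, 40]), (284, [466, 15, 39])]
312 [(252, [438, -58, 206]), (256, [435, -64, 205]), (260, [432, -69, 204]), (264, [429, -72, 200]), (268, [430,
[... 265 characters left out ...]
210.0), np.int64(864)), (np.float64(-200.0), np.int64(289)), (np.float64(-190.0), np.int64(191)), (np.float64(-180.0), np.int64(186)), (np.float64(-170.0), np.int64(179)), (np.float64(-160.0), np.int64(327)), (np.float64(-150.0), np.int64(1401)), (np.float64(-140.0), np.int64(336)), (np.float64(-130.0), np.int64(447)), (np.float64(-120.0), np.int64(278)), (np.float64(-110.0), np.int64(83)), (np.float64(-100.0), np.int64(0)), (np.float64(-90.0), np.int64(0)), (np.float64(-80.0), np.int64(0)), (np.float64(-70.0), np.int64(0)), (np.float64(-60.0), np.int64(0)), (np.float64(-50.0), np.int64(0)), (np.float64(-40.0), np.int64(0)), (np.float64(-30.0), np.int64(0)), (np.float64(-20.0), np.int64(0))]
```

Two independent views (wrist and scene depth) agree. The body starts about 112 mm behind the reported TCP instead of 70 mm, and the fingertips end about 38 mm short of it. So the tips are really at z≈93 mm, which explains the lack of force. I'll use this measured offset and descend carefully, watching the force.

Emit:
send_rows(
  fingers=[0,0,0,0,0],
  dp=[
    [0,0,-6],
    [0,0,-12],
    [0,0,-18],
    [0,0,-22],
    [0,0,-22],
  ],
  turn=[
    [0,0,0],
    [0,0,0],
    [0,0,0],
    [0,0,0],
    [0,0,0],
  ],
)

```text
time_s: 5.23
position: [0.4424, 0.0251, 0.0323]
tcp_rot: [[-0.001, -0.902, 0.432], [-0.001, 0.432, 0.902], [-1.0, 0.001, -0.002]]
force: [1.1, -0.6, 0.2]
opening: 0.003
```

```bash
python3 - <<'E'
from h import *
P,T,w=wcloud()
cv2.imwrite("pics/w4.png",w["img"][180:340,200:440])
s=bot.read_state();print(s["time_s"],s["position"],s["force"])
for r in range(236,284,2): print(r,"P",(P[r,320]*1e3).round(1),"Tx",(T[r,[304,308,320,334,338],0]*1e3).round(0))
E
```

```text
5.2833 [0.44268943 0.02507815 0.03275548] [ 0.00959741 -0.4409447  -0.24550435]
236 P [427.2  33.3  39.3] Tx [-8. -8. -7. -8. -7.]
238 P [428.   32.9  40.3] Tx [  -8. -199.   -8.   -7.   -8.]
240 P [429.1  32.4  39.7] Tx [-7. -8. -7. -8. -7.]
242 P [430.1  31.9  39.8] Tx [-7. -8. -7. -8. -8.]
244 P [431.1  31.4  39.6] Tx [-7. -8. -7. -9. -9.]
246 P [431.8  31.1  40.8] Tx [-8. -8. -8. -7. -6.]
248 P [433.1  30.4  39.8] Tx [-6. -8. -7. -7. -7.]
250 P [434.2  29.9  39.7] Tx [-8. -7. -7. -7. -8.]
252 P [429.2  32.4  60.4] Tx [ -8.  -8. -28.  -7.  -8.]
254 P [429.1  32.4  64.1] Tx [-27. -30. -32. -30.  -8.]
256 P [430.  32.  64.] Tx [-30. -31. -32. -31. -28.]
258 P [431.3  31.4  62.7] Tx [-31. -31. -30. -31. -30.]
260 P [431.9  31.1  63.6] Tx [-31. -31. -31. -31. -31.]
262 P [433.1  30.5  62.9] Tx [-31. -31. -31. -31. -32.]
264 P [433.3  30.4  65.1] Tx [-33. -32. -33. -32. -31.]
266 P [434.8  29.7  63.2] Tx [-31. -31. -31. -30. -31.]
268 P [435.2  29.5  64.8] Tx [-32. -30. -32. -31. -32.]
270 P [436.4  28.9  64. ] Tx [-36. -38. -32. -39. -38.]
272 P [435.7  29.3  68.8] Tx [-41. -40. -36. -42. -42.]
274 P [435.3  29.5  72.4] Tx [-43. -43. -40. -44. -44.]
276 P [435.4  29.4  74.7] Tx [-47. -47. -42. -46. -46.]
278 P [435.7  29.3  76.1] Tx [-48. -49. -44. -48. -49.]
280 P [435.2  29.5  80.1] Tx [-51. -50. -48. -51. -50.]
282 P [435.4  29.4  81.8] Tx [-53. -51. -49. -53. -53.]
```

View pics/w4.png

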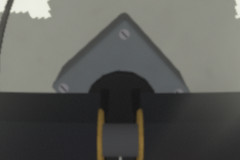

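The wrist depth puts the fingertips at z≈70 mm with the cap still at 63.8 mm, so about 6 mm to go. I'll lower slowly while reading force.

Emit:
send_rows(
  fingers=[0,0,0,0,0],
  dp=[
    [0,0,-2],
    [0,0,-4],
    [0,0,-6],
    [0,0,-8],
    [0,0,-8],
  ],
  turn=[
    [0,0,0],
    [0,0,0],
    [0,0,0],
    [0,0,0],
    [0,0,0],
  ],
)

```text
time_s: 5.7
position: [0.4427, 0.0251, 0.0246]
tcp_rot: [[-0.001, -0.902, 0.432], [-0.001, 0.432, 0.902], [-1.0, -0.0, -0.001]]
force: [0.2, -0.7, -0.3]
opening: 0.006
```

Emit:
send_rows(
  fingers=[0,0,0],
  dp=[
    [0,0,-1],
    [0,0,-2],
    [0,0,-3],
  ],
  turn=[
    [0,0,0],
    [0,0,0],
    [0,0,0],
  ],
)

```text
time_s: 5.95
position: [0.4428, 0.0251, 0.0216]
tcp_rot: [[-0.0, -0.902, 0.432], [-0.001, 0.432, 0.902], [-1.0, -0.0, -0.001]]
force: [-0.6, -0.2, 2.1]
opening: 0.01
```

```bash
python3 - <<'E'
from h import *
s=bot.read_state();print(s["time_s"],s["position"],s["force"])
P,T,w=wcloud()
m=(P[...,2]>.05)&(P[...,2]<.07)&(np.hypot(P[...,0]-.443,P[...,1]-.025)<.02);print("cap z",m.sum(),np.median(P[m][:,2]))
E
```

```text
5.95 [0.44278864 0.02506444 0.02163141] [-0.62773494 -0.24934178  2.13503243]
cap z 1247 0.05784083258705629
```

Contact at about 2 N. Continuing in small steps.

Emit:
send_rows(
  fingers=[0,0,0],
  dp=[
    [0,0,-1],
    [0,0,-2],
    [0,0,-2],
  ],
  turn=[
    [0,0,0],
    [0,0,0],
    [0,0,0],
  ],
)

```text
time_s: 6.25
position: [0.4428, 0.0251, 0.0193]
tcp_rot: [[-0.0, -0.902, 0.432], [-0.001, 0.432, 0.902], [-1.0, -0.0, -0.001]]
force: [-0.8, -0.2, 0.4]
opening: 0.005
```

Emit:
send_rows(
  fingers=[0,0],
  dp=[
    [0,0,-1],
    [0,0,-1],
  ],
  turn=[
    [0,0,0],
    [0,0,0],
  ],
)

```text
time_s: 6.42
position: [0.4428, 0.0251, 0.0183]
tcp_rot: [[-0.001, -0.902, 0.432], [-0.001, 0.432, 0.902], [-1.0, -0.0, -0.001]]
force: [-1.3, 0.6, 3.6]
opening: 0.005
```

```bash
python3 - <<'E'
from h import *
P,T,w=wcloud()
s=bot.read_state();print(s["position"],s["force"])
for r in range(250,274,2): print(r,(P[r,[310,320,330],2]*1e3).round(1))
E
```

```text
[0.44278021 0.02504884 0.01835915] [-0.31059947 -0.04051533  4.03424263]
250 [39.8 38.9 38.8]
252 [40.7 39.9 39.8]
254 [39.5 51.5 50.5]
256 [52.4 54.6 54.8]
258 [54.5 53.7 54. ]
260 [53.5 54.9 53.6]
262 [54.3 54.6 54.7]
264 [55.8 53.5 55. ]
266 [54.9 54.6 53.2]
268 [55.3 54.3 54.2]
270 [52.9 55.1 53.6]
272 [55.9 55.5 55.8]
```

Emit:
send_rows(
  fingers=[0,0],
  dp=[
    [0,0,-1],
    [0,0,-1],
  ],
  turn=[
    [0,0,0],
    [0,0,0],
  ],
)

```text
time_s: 6.63
position: [0.4428, 0.0251, 0.0174]
tcp_rot: [[-0.0, -0.902, 0.432], [-0.001, 0.432, 0.902], [-1.0, -0.0, -0.001]]
force: [-1.1, -0.9, 4.7]
opening: 0.007
```

```bash
python3 - <<'E'
from h import *
P,T,w=wcloud()
s=bot.read_state();print(s["position"],s["force"])
print(np.median(P[257:270,308:332,2]))
s=bot.read_state();print(s["position"],s["force"])
E
```

```text
[0.44281058 0.02507813 0.01743862] [-0.49308142  0.8782987   4.92350275]
0.05346439287237628
[0.44281058 0.02507813 0.01743862] [-0.49308142  0.8782987   4.92350275]
```

Round: 5 N, with the cap about 1.5 mm past its end stop. Releasing and checking.

Emit:
send_rows(
  fingers=[0,0,0,0,0,0,0,0,0,0],
  dp=[
    [0,0,3],
    [0,0,10],
    [0,0,30],
    [0,0,60],
    [0,0,95],
    [-5,18,120],
    [-15,55,120],
    [-25,90,120],
    [-35,125,120],
    [-44,160,120],
  ],
  turn=[
    [0,0,0],
    [0,0,0],
    [0,0,0],
    [0,0,0],
    [0,0,0],
    [0,0,0.08],
    [0,0,0.16],
    [0,0,0.24],
    [0,0,0.32],
    [0,0,0.4],
  ],
)

```text
time_s: 7.52
position: [0.3979, 0.1863, 0.1381]
tcp_rot: [[0.001, -0.999, 0.044], [-0.001, 0.044, 0.999], [-1.0, -0.001, -0.001]]
force: [-0.7, -0.3, -0.4]
opening: 0.007
```

```bash
python3 - <<'E'
from h import *
s=bot.read_state();print(s["time_s"],s["position"],s["tcp_rot"],s["force"]);caps()
E
```

```text
7.5167 [0.39786236 0.1863312  0.1380975 ] [[ 6.43733390e-04 -9.99032483e-01  4.39736591e-02]
 [-1.22090775e-03  4.39728503e-02  9.99031980e-01]
 [-9.99999047e-01 -6.96798024e-04 -1.19141971e-03]] [-0.6797367  -0.27338291 -0.44371834]
top ro 216 cap-lid 15.15 mm cap z pct [0.0508 0.0534 0.0554 0.057  0.0589] [0.4443 0.0255] lid ctr [0.444  0.0253]
top sq hidden 0 0
top ba 167 cap-lid 22.50 mm cap z pct [0.0586 0.061  0.0628 0.0639 0.0665] [0.6421 0.0176] lid ctr [0.6402 0.0186]
scene ro 317 cap-lid 14.90 mm cap z pct [0.0513 0.0534 0.0544 0.0552 0.0561] [0.442  0.0253] lid ctr [0.4394 0.0198]
scene sq 288 cap-lid 24.48 mm cap z pct [0.0611 0.0632 0.0643 0.0653 0.0665] [0.3876 0.2214] lid ctr [0.3847 0.2147]
scene ba 207 cap-lid 21.99 mm cap z pct [0.0573 0.0607 0.0616 0.0625 0.0637] [0.6393 0.0166] lid ctr [0.6365 0.0157]
```

The round button is fully in: 15.0 mm above the lid in both views, and its box hasn't moved. Next, the square one.

Emit:
send_rows(
  fingers=[0,0,0,0,0,0,0],
  dp=[
    [-9,36,0],
    [-9,36,-15],
    [-9,36,-40],
    [-9,36,-65],
    [-9,36,-85],
    [-9,36,-96],
    [-9,36,-98],
  ],
  turn=[
    [0,0,0],
    [0,0,0],
    [0,0,0],
    [0,0,0],
    [0,0,0],
    [0,0,0],
    [0,0,0],
  ],
)

```text
time_s: 8.2
position: [0.3863, 0.2237, 0.0382]
tcp_rot: [[-0.005, -0.999, 0.041], [-0.002, 0.041, 0.999], [-1.0, 0.005, -0.002]]
force: [-0.3, 0.7, 0.5]
opening: 0.004
```

```bash
python3 - <<'E'
from h import *
P,T,w=wcloud()
s=bot.read_state();print(s["time_s"],s["position"],s["tcp_rot"][:,0],s["force"])
m=(P[...,2]>.06)&(P[...,2]<.068)&(np.hypot(P[...,0]-.389,P[...,1]-.222)<.03);print("cap z",m.sum(),np.median(P[m][:,2]))
cv2.imwrite("pics/w5.png",w["img"])
E
```

```text
8.25 [0.38674595 0.22395838 0.03877988] [-0.00361725 -0.00123941 -0.99999269] [-1.20421957 -0.04301791  0.07664859]
cap z 1270 0.06451095196284051
```

View pics/w5.png

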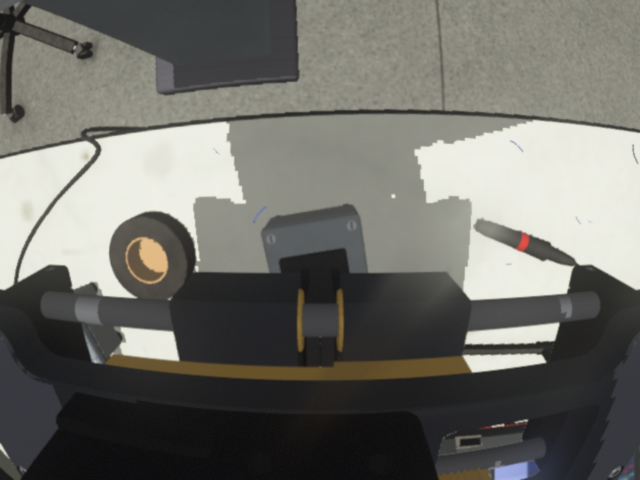

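The square cap spans columns 283–348 with the fingers at 303–340, about 2 mm off in y. Correcting that and descending.

Emit:
send_rows(
  fingers=[0,0,0,0,0,0],
  dp=[
    [2,-2,-2],
    [2,-2,-4],
    [2,-2,-6],
    [2,-2,-8],
    [2,-2,-9],
    [2,-2,-9],
  ],
  turn=[
    [0,0,0],
    [0,0,0],
    [0,0,0],
    [0,0,0],
    [0,0,0],
    [0,0,0],
  ],
)

```text
time_s: 8.75
position: [0.3888, 0.222, 0.0299]
tcp_rot: [[-0.003, -0.999, 0.041], [-0.001, 0.041, 0.999], [-1.0, 0.003, -0.001]]
force: [-0.3, 0.1, 0.1]
opening: -0.0
```

Emit:
send_rows(
  fingers=[0,0,0,0,0,0,0],
  dp=[
    [0,0,-1],
    [0,0,-2],
    [0,0,-3],
    [0,0,-4],
    [0,0,-5],
    [0,0,-6],
    [0,0,-6],
  ],
  turn=[
    [0,0,0],
    [0,0,0],
    [0,0,0],
    [0,0,0],
    [0,0,0],
    [0,0,0],
    [0,0,0],
  ],
)

```text
time_s: 9.33
position: [0.3889, 0.2221, 0.0238]
tcp_rot: [[-0.003, -0.999, 0.041], [-0.001, 0.041, 0.999], [-1.0, 0.003, -0.001]]
force: [-1.1, 0.6, 0.7]
opening: 0.007
```

Emit:
send_rows(
  fingers=[0,0,0,0,0,0],
  dp=[
    [0,0,-1],
    [0,0,-2],
    [0,0,-3],
    [0,0,-4],
    [0,0,-5],
    [0,0,-5],
  ],
  turn=[
    [0,0,0],
    [0,0,0],
    [0,0,0],
    [0,0,0],
    [0,0,0],
    [0,0,0],
  ],
)

```text
time_s: 9.83
position: [0.3889, 0.222, 0.0186]
tcp_rot: [[-0.003, -0.999, 0.041], [-0.001, 0.041, 0.999], [-1.0, 0.003, -0.001]]
force: [0.0, 0.6, 3.1]
opening: 0.008
```

Emit:
send_rows(
  fingers=[0,0],
  dp=[
    [0,0,-1],
    [0,0,-1],
  ],
  turn=[
    [0,0,0],
    [0,0,0],
  ],
)

```text
time_s: 10.0
position: [0.3889, 0.2221, 0.0176]
tcp_rot: [[-0.003, -0.999, 0.041], [-0.001, 0.041, 0.999], [-1.0, 0.003, -0.001]]
force: [-1.1, 1.3, 5.4]
opening: 0.004
```

```bash
python3 - <<'E'
from h import *
P,T,w=wcloud()
s=bot.read_state();print(s["time_s"],s["position"],s["force"])
m=(P[...,2]>.048)&(P[...,2]<.06)&(np.hypot(P[...,0]-.389,P[...,1]-.222)<.03);print("cap z",m.sum(),np.median(P[m][:,2]))
E
```

```text
10.05 [0.38895311 0.22208072 0.01769815] [-0.73979142  0.42659944  5.07468884]
cap z 1486 0.05357253382152426
```

Square: 5 N, cap at 53.6 mm, past its stop. Releasing and moving toward the bar, keeping in front of and above the scope.

Emit:
send_rows(
  fingers=[0,0,0,0,0,0,0,0,0,0],
  dp=[
    [0,0,3],
    [0,0,10],
    [0,0,30],
    [0,0,65],
    [0,0,100],
    [0,-15,130],
    [0,-50,135],
    [0,-85,135],
    [0,-120,135],
    [0,-155,135],
  ],
  turn=[
    [0,0,0],
    [0,0,0],
    [0,0,0],
    [0,0,0],
    [0,0,0],
    [0,0,0.03],
    [0,0,0.06],
    [0,0,0.09],
    [0,0,0.09],
    [0,0,0.09],
  ],
)

```text
time_s: 10.88
position: [0.3885, 0.0658, 0.1535]
tcp_rot: [[-0.002, -0.999, -0.051], [-0.002, -0.051, 0.999], [-1.0, 0.002, -0.001]]
force: [0.2, -0.6, -0.0]
opening: 0.008
```

```bash
python3 - <<'E'
from h import *
s=bot.read_state();print(s["time_s"],s["position"],s["tcp_rot"],s["force"]);caps()
E
```

```text
10.8833 [0.38846307 0.06584041 0.15345826] [[-0.00199047 -0.99871397 -0.05066004]
 [-0.00156445 -0.05065697  0.99871489]
 [-0.9999968   0.00206717 -0.0014616 ]] [ 0.18594421 -0.62127501 -0.01937688]
top ro 210 cap-lid 15.03 mm cap z pct [0.052  0.0539 0.0554 0.0571 0.059 ] [0.4446 0.0253] lid ctr [0.4517 0.0237]
top sq 261 cap-lid 14.92 mm cap z pct [0.0511 0.0533 0.055  0.0568 0.0592] [0.3899 0.2219] lid ctr [0.3905 0.2237]
top ba 166 cap-lid 22.34 mm cap z pct [0.059  0.0611 0.0626 0.0645 0.0667] [0.6421 0.0176] lid ctr [0.6405 0.0186]
scene ro 317 cap-lid 15.07 mm cap z pct [0.0519 0.0535 0.0545 0.0553 0.0565] [0.442  0.0252] lid ctr [0.4394 0.0199]
scene sq 285 cap-lid 14.77 mm cap z pct [0.0507 0.0536 0.0545 0.0554 0.0563] [0.3874 0.2216] lid ctr [0.3852 0.2144]
scene ba 199 cap-lid 21.92 mm cap z pct [0.0575 0.0605 0.0616 0.0625 0.0639] [0.6397 0.0174] lid ctr [0.6366 0.0158]
```

The square is fully in at 14.8–14.9 mm. Now tilt the tool back 15° and move into the corridor toward the bar, staying high.

Emit:
send_rows(
  fingers=[0,0,0,0,0,0,0,0,0,0],
  dp=[
    [0,-15,5],
    [0,-30,10],
    [10,-47,15],
    [35,-47,15],
    [65,-47,15],
    [95,-47,15],
    [125,-47,15],
    [155,-47,15],
    [180,-47,15],
    [200,-47,15],
  ],
  turn=[
    [0,-0.05,0],
    [0,-0.1,0],
    [0,-0.16,0],
    [0,-0.21,0],
    [0,-0.26,0],
    [0,-0.26,0],
    [0,-0.26,0],
    [0,-0.26,0],
    [0,-0.26,0],
    [0,-0.26,0],
  ],
)

```text
time_s: 11.82
position: [0.5913, 0.0172, 0.1684]
tcp_rot: [[0.256, -0.966, -0.041], [-0.002, -0.043, 0.999], [-0.967, -0.255, -0.013]]
force: [0.4, 1.0, -0.2]
opening: 0.009
```

```bash
python3 - <<'E'
from h import *
s=bot.read_state();print(s["time_s"],s["position"],s["tcp_rot"],s["force"])
R=np.array(s["tcp_rot"]);p=np.array(s["position"])
for n in("top","scene"):
    c=bot.capture(n);cv2.imwrite(f"pics/{n}6.png",c["img"]);Q=cloud(c)[c["z_map"]>0];L=(Q-p)@R
    m=(abs(L[:,1])<.12)&(abs(L[:,2])<.14)
    for a in (-.11,-.14,-.17,-.2,-.23,-.26,-.3):
        q=L[m&(abs(L[:,0]-a)<.015)]
        if len(q)>5: print(n,a,len(q),"y",np.percentile(q[:,1],[1,99]).round(3),"z",np.percentile(q[:,2],[1,99]).round(3))
P,T,w=wcloud();cv2.imwrite("pics/w6.png",w["img"])
E
```

```text
11.8167 [0.5913225  0.01723823 0.1684041 ] [[ 0.25558125 -0.96589963 -0.04142629]
 [-0.00203718 -0.04338739  0.99905625]
 [-0.96678543 -0.25525565 -0.01305671]] [ 0.38693611  0.99346939 -0.15264265]
top -0.11 106 y [-0.039  0.027] z [-0.083  0.083]
top -0.14 1515 y [-0.038  0.034] z [-0.094  0.094]
top -0.2 264 y [-0.038 -0.014] z [-0.049  0.015]
top -0.23 85 y [-0.038 -0.019] z [-0.031  0.017]
top -0.26 59 y [-0.036 -0.025] z [-0.026  0.011]
top -0.3 31 y [-0.038 -0.031] z [-0.021  0.   ]
scene -0.11 997 y [-0.038  0.035] z [-0.087  0.083]
scene -0.14 3332 y [-0.038  0.034] z [-0.094  0.093]
scene -0.17 889 y [-0.025  0.023] z [-0.05   0.016]
scene -0.2 1836 y [-0.038  0.035] z [-0.05   0.012]
scene -0.23 1236 y [-0.032  0.033] z [-0.036  0.015]
scene -0.26 1334 y [-0.03   0.033] z [-0.034  0.011]
scene -0.3 539 y [-0.013  0.039] z [-0.06   0.007]
```

View pics/scene6.png

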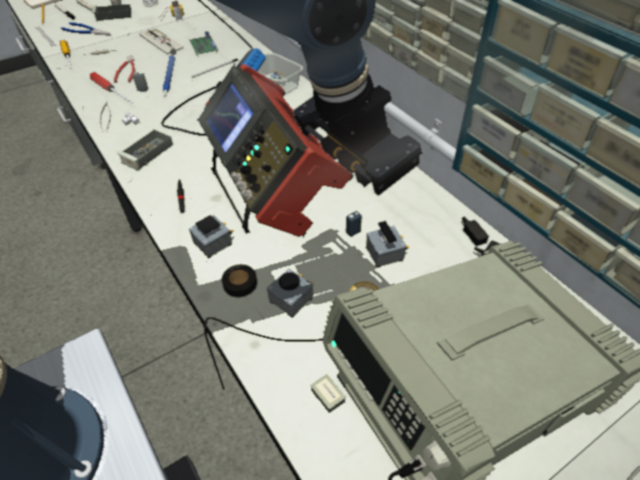

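View pics/top6.png

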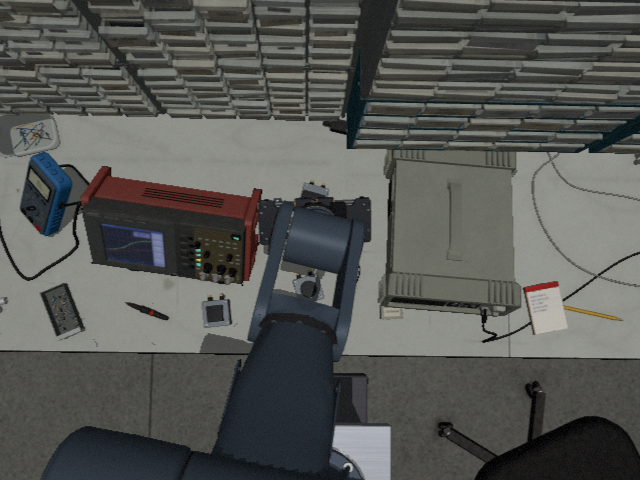

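Measured body is ±94 mm by ±38 mm, which leaves about 12 mm to the scope and 20 mm or more to the shelf. Going over the bar and partway down.

Emit:
send_rows(
  fingers=[0,0,0,0,0,0,0,0,0],
  dp=[
    [25,0,0],
    [50,0,0],
    [68,1,-5],
    [68,1,-25],
    [68,1,-50],
    [68,1,-75],
    [68,1,-95],
    [68,1,-105],
    [68,1,-105],
  ],
  turn=[
    [0,0,0],
    [0,0,0],
    [0,0,0],
    [0,0,0],
    [0,0,0],
    [0,0,0],
    [0,0,0],
    [0,0,0],
    [0,0,0],
  ],
)

```text
time_s: 12.72
position: [0.6542, 0.0191, 0.0601]
tcp_rot: [[0.247, -0.968, -0.042], [-0.001, -0.044, 0.999], [-0.969, -0.247, -0.011]]
force: [-1.1, 0.3, 0.5]
opening: 0.005
```

```bash
cat >> h.py <<'E'
def barchk():
    P,T,w=wcloud();s=bot.read_state();print(s["time_s"],s["position"],s["tcp_rot"][:,0].round(3),s["force"].round(1))
    m=(P[...,2]>.048)&(P[...,2]<.07)&(np.hypot(P[...,0]-.641,P[...,1]-.018)<.03)
    m&=T[...,0]>-.034
    q=P[m];print("cap z",m.sum(),np.median(q[:,2]).round(4),cv2.minAreaRect((q[:,:2]*1000).astype(np.float32)))
    f=(abs(T[...,2])<.015)&(abs(T[...,1])<.02)&(T[...,0]<-.03)&(T[...,0]>-.06)&~m
    ft=P[f];k=ft[:,2]<np.percentile(ft[:,2],3)
    print("finger low",T[f][:,0].max(),"world",ft[k].mean(0).round(4))
    return P,T,w
E
python3 - <<'E'
from h import *
P,T,w=barchk();cv2.imwrite("pics/w7.png",w["img"])
E
```

```text
12.7667 [0.65598892 0.01876236 0.06200793] [ 0.251 -0.001 -0.968] [ 0.   0.1 -0.1]
cap z 2606 0.062 ((642.9525756835938, 17.320144653320312), (49.75320816040039, 16.95160484313965), 74.56517028808594)
finger low -0.03504753124320559 world [0.6368 0.0187 0.0931]
```

View pics/w7.png

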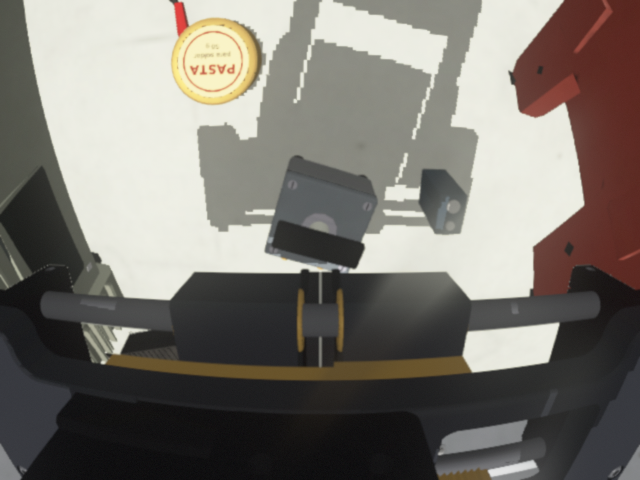

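The wrist view shows the bar at (318,245) with the fingers behind it. It measures 49.8 × 17 mm at (0.643, 0.017) and z 62 mm, and the lowest finger edge is at x=0.637, z≈93 mm. I'll shift +5 mm and descend.

Emit:
send_rows(
  fingers=[0,0,0,0,0,0,0],
  dp=[
    [5,-1,-5],
    [5,-1,-10],
    [5,-1,-15],
    [5,-1,-20],
    [5,-1,-24],
    [5,-1,-26],
    [5,-1,-26],
  ],
  turn=[
    [0,0,0],
    [0,0,0],
    [0,0,0],
    [0,0,0],
    [0,0,0],
    [0,0,0],
    [0,0,0],
  ],
)

```text
time_s: 13.35
position: [0.6605, 0.0178, 0.0353]
tcp_rot: [[0.25, -0.967, -0.042], [-0.001, -0.044, 0.999], [-0.968, -0.25, -0.012]]
force: [0.2, -0.2, -0.1]
opening: 0.005
```

```bash
python3 - <<'E'
from h import *
P,T,w=barchk();cv2.imwrite("pics/w8.png",cv2.resize(w["img"][180:330,220:420],(800,600)))
E
```

```text
13.4 [0.66072893 0.01777385 0.03562924] [ 0.25  -0.001 -0.968] [-0.2  0.1  0.5]
cap z 2746 0.062 ((642.7117309570312, 17.446401596069336), (50.13031005859375, 16.867141723632812), 76.38909912109375)
finger low -0.034352917437107666 world [0.6427 0.0161 0.0681]
```

View pics/w8.png

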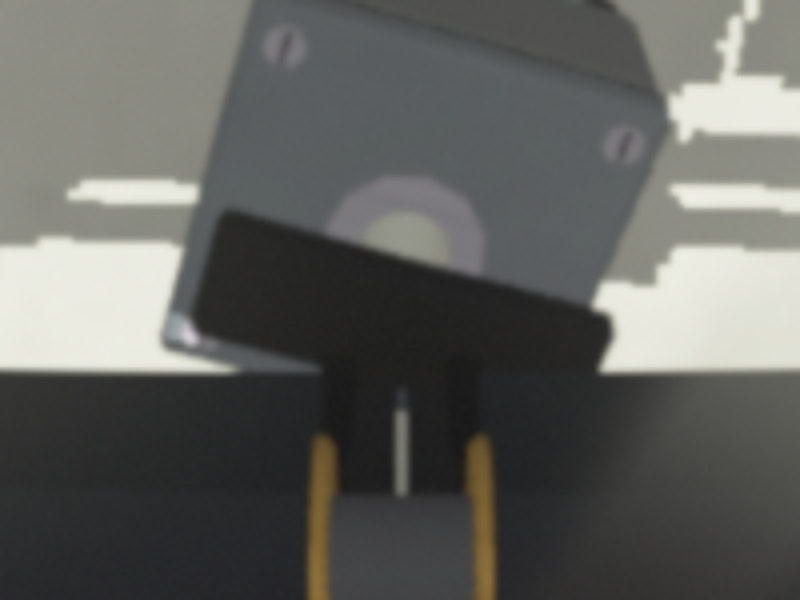

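The fingers are centred on the bar (column 400 vs about 405), with the edge at the bar's centre line about 6 mm above it. Pressing.

Emit:
send_rows(
  fingers=[0,0,0,0,0,0,0,0,0,0],
  dp=[
    [0,0,-2],
    [0,0,-4],
    [0,0,-5],
    [0,0,-6],
    [0,0,-7],
    [0,0,-8],
    [0,0,-9],
    [0,0,-10],
    [0,0,-11],
    [0,0,-11],
  ],
  turn=[
    [0,0,0],
    [0,0,0],
    [0,0,0],
    [0,0,0],
    [0,0,0],
    [0,0,0],
    [0,0,0],
    [0,0,0],
    [0,0,0],
    [0,0,0],
  ],
)

```text
time_s: 14.23
position: [0.6608, 0.0178, 0.0245]
tcp_rot: [[0.25, -0.967, -0.042], [-0.001, -0.044, 0.999], [-0.968, -0.25, -0.012]]
force: [0.3, 0.2, 1.7]
opening: 0.005
```

Emit:
send_rows(
  fingers=[0,0,0],
  dp=[
    [0,0,-1],
    [0,0,-2],
    [0,0,-2],
  ],
  turn=[
    [0,0,0],
    [0,0,0],
    [0,0,0],
  ],
)

```text
time_s: 14.48
position: [0.6608, 0.0178, 0.0223]
tcp_rot: [[0.25, -0.967, -0.042], [-0.001, -0.044, 0.999], [-0.968, -0.25, -0.012]]
force: [-0.3, -0.0, 1.7]
opening: 0.008
```

```bash
python3 - <<'E'
from h import *
barchk()
E
```

```text
14.5333 [0.66078543 0.01779611 0.02236979] [ 0.25  -0.001 -0.968] [-0.2 -0.1  1.5]
cap z 124 0.0505 ((636.5046997070312, 17.83652687072754), (50.820613861083984, 9.654219627380371), 88.27061462402344)
finger low -0.03400121309101764 world [0.6354 0.0189 0.0516]
```

Emit:
send_rows(
  fingers=[0,0],
  dp=[
    [0,0,-1],
    [0,0,-1],
  ],
  turn=[
    [0,0,0],
    [0,0,0],
  ],
)

```text
time_s: 14.7
position: [0.6608, 0.0178, 0.0214]
tcp_rot: [[0.251, -0.967, -0.042], [-0.001, -0.044, 0.999], [-0.968, -0.25, -0.012]]
force: [-0.8, 1.0, 3.7]
opening: 0.003
```

```bash
python3 - <<'E'
from h import *
P,T,w=wcloud();s=bot.read_state();print(s["position"],s["force"])
m=(P[...,2]>.045)&(P[...,2]<.07)&(np.hypot(P[...,0]-.642,P[...,1]-.018)<.026)
q=P[m]
for lo,hi in((-.01,.006),(.006,.018),(.018,.03),(.03,.045)): 
    k=q[(q[:,1]>=lo)&(q[:,1]<hi)];print(lo,len(k),np.median(k[:,2]) if len(k) else '')
A=np.c_[q[:,:2]-[.642,.018],np.ones(len(q))];print(np.linalg.lstsq(A,q[:,2],rcond=None)[0])
E
```

```text
[0.66084765 0.01777919 0.02150207] [-0.80373925  0.28036377  4.31703028]
-0.01 878 0.05393352455706092
0.006 929 0.05422417929055418
0.018 706 0.054230271597086974
0.03 333 0.053467962035307987
[ 0.33549409 -0.01487823  0.05609764]
```

Cap at 54.1 mm and 4 N, so it has just passed the stop. One more millimetre.

Emit:
send_rows(
  fingers=[0,0],
  dp=[
    [0,0,-1],
    [0,0,-1],
  ],
  turn=[
    [0,0,0],
    [0,0,0],
  ],
)

```text
time_s: 14.92
position: [0.6609, 0.0178, 0.0207]
tcp_rot: [[0.251, -0.967, -0.042], [-0.001, -0.044, 0.999], [-0.968, -0.25, -0.012]]
force: [-1.5, -0.5, 5.2]
opening: 0.001
```

Emit:
send_rows(
  fingers=[0,0,0,0,0,0,0,0,0,0],
  dp=[
    [0,0,3],
    [0,0,10],
    [0,0,30],
    [0,0,55],
    [0,0,85],
    [0,0,115],
    [-20,0,145],
    [-50,0,150],
    [-85,0,150],
    [-120,0,150],
  ],
  turn=[
    [0,0,0],
    [0,0,0],
    [0,0,0],
    [0,0,0],
    [0,0,0],
    [0,0,0],
    [0,0,0],
    [0,0,0],
    [0,0,0],
    [0,0,0],
  ],
)

```text
time_s: 15.75
position: [0.5404, 0.0177, 0.1719]
tcp_rot: [[0.253, -0.966, -0.042], [-0.002, -0.044, 0.999], [-0.967, -0.253, -0.013]]
force: [0.3, 0.2, -0.6]
opening: 0.0
```

```bash
python3 - <<'E'
from h import *
s=bot.read_state();print(s["time_s"],s["position"],s["force"]);caps()
P,T,w=wcloud()
for nm,(x,y) in dict(ba=(.642,.018)).items():
    d=np.hypot(P[...,0]-x,P[...,1]-y);c=P[(d<.024)&(P[...,2]>.048)&(P[...,2]<.07)];l=P[(d<.04)&(abs(P[...,2]-.04)<.004)]
    print(len(c),np.median(c[:,2]),np.median(l[:,2]))
cv2.imwrite("pics/s9.png",bot.capture("scene")["img"])
E
```

```text
15.75 [0.54037444 0.01766845 0.17194825] [ 0.28495366  0.20178626 -0.56007495]
top ro hidden 0 8
top sq 259 cap-lid 15.47 mm cap z pct [0.0515 0.0537 0.0554 0.0567 0.059 ] [0.3899 0.2219] lid ctr [0.3901 0.2215]
top ba 164 cap-lid 14.91 mm cap z pct [0.0515 0.0537 0.0552 0.0572 0.0592] [0.6422 0.0179] lid ctr [0.6413 0.0184]
scene ro 314 cap-lid 14.86 mm cap z pct [0.0514 0.0535 0.0544 0.0553 0.0563] [0.442  0.0253] lid ctr [0.4392 0.0199]
scene sq 285 cap-lid 14.83 mm cap z pct [0.0513 0.0534 0.0545 0.0553 0.0565] [0.3874 0.2216] lid ctr [0.3855 0.2141]
scene ba 195 cap-lid 14.74 mm cap z pct [0.0506 0.0533 0.0543 0.0553 0.0565] [0.6397 0.0173] lid ctr [0.6372 0.016 ]
0 nan 0.03953021456898817
  return _methods._mean(a, axis=axis, dtype=dtype,
  ret = ret.dtype.type(ret / rcount)
```

View pics/s9.png

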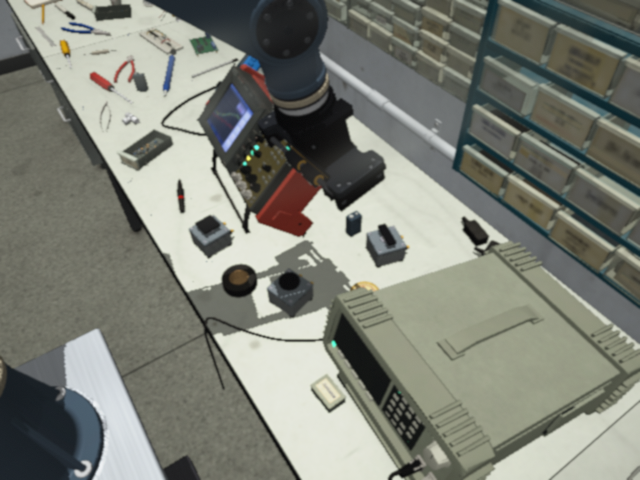

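All three caps sit at about 15 mm above their lids. The boxes and bystanders appear where they were, and the arm is clear. Handing in.

```bash
python3 -c "
from rig import bot
print(bot.hand_in())"
```

```text
the job is handed in; nothing more can be done
None
```

I pressed the three buttons fully in with the shut fingertips, in the order round, square, bar, and handed the job in at about 16 s. Each press peaked at about 5 N.

**Last checks:**
- **Buttons:** the caps ended 14.7–15.5 mm above their lids, where 15 mm is fully in. At the last look the arm hid the round button from the top camera. That camera had read it at 15.0 mm earlier, and the scene camera agreed at the end.
- **Surroundings:** the button positions were unchanged to within measuring noise. The bystanders looked undisturbed by eye in the final scene picture; I did not measure them. The arm touched nothing at hand-in.

**What disagreed:**
- **Fingertip position:** the real fingertips end about 36–38 mm short of the reported TCP, seen in both the wrist and scene depth. My first descent on the round button therefore stopped above the cap without touching it. I used the measured offset for all three presses.
- **Last wrist check:** the final wrist-camera reading of the bar cap gave no data. Its result rests on the top camera (14.9 mm) and scene camera (14.7 mm).

I pressed the bar with the tool leaning back about 15° to keep the wrist off the shelf, moving straight down.

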